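# Bring the nose cap's bin round and point out the cap

### The job

The next part for the gear housing is the nose cap (the tall plain cone): with a fingertip, smoothly push the parts carousel round by one of its upright posts until the bin with the cap stands at the base's index pointer, facing the gear housing. Then point straight down at the cap for the assembler, fingertips two or three centimetres above the middle of its top, stay there for two seconds and finish still pointing. Do not touch, lift or tip any of the parts in the bins, and leave the housing, bottle, screwdriver and tweezers alone.

Things in the scene. Friction and masses are not known exactly. Their poses are not given: they have to be found in the camera images.
- carousel_base: fixed dark steel foot of the parts carousel, a 176 mm disc 9 mm high on the desk. Origin: on the desk at the carousel's vertical turning axis. Its x axis points from the axis along the index pointer, a flat tab of the foot, 30 mm wide, 6 mm thick, light metal, that ends in a point 148 mm from the axis, towards the gear housing
- hub (a point): centre of the top face of the 220 mm round grey turntable, 22 mm above the desk, on the turning axis. It turns either way, a full turn, with light friction (about 0.6 N at a post) and stops where it is left. Fixed on it at 90 degree spacing: four small open grey-brown bins, centres 65 mm from the axis, 56 mm radially by 64 mm across, rims 66 mm above the desk
- post0 (a point): top centre of one of the four upright black finger posts of the turntable (12 mm diameter, from 22 to 68 mm above the desk, 97 mm from the axis, half-way between two bins, at the turntable's rim); the posts are the place to push. Posts 0 to 3 follow each other anticlockwise seen from above
- post1 (a point): top centre of one of the four upright black finger posts of the turntable (12 mm diameter, from 22 to 68 mm above the desk, 97 mm from the axis, half-way between two bins, at the turntable's rim); the posts are the place to push. Posts 0 to 3 follow each other anticlockwise seen from above
- post2 (a point): top centre of one of the four upright black finger posts of the turntable (12 mm diameter, from 22 to 68 mm above the desk, 97 mm from the axis, half-way between two bins, at the turntable's rim); the posts are the place to push. Posts 0 to 3 follow each other anticlockwise seen from above
- post3 (a point): top centre of one of the four upright black finger posts of the turntable (12 mm diameter, from 22 to 68 mm above the desk, 97 mm from the axis, half-way between two bins, at the turntable's rim); the posts are the place to push. Posts 0 to 3 follow each other anticlockwise seen from above
- nose_cap: the nose cap: a plain off-white cone, 26 mm across at the foot, narrowing to a slim neck, 44 mm tall, standing loose and upright in one of the bins (which one differs), foot 25 mm above the desk, so its top is 69 mm above the desk, about level with the bin's rim; the tallest of the four parts. Origin: centre of its underside; z upwards
- piston: fluted cylindrical piston, 23 mm across and 40 mm tall, standing loose in another bin; origin at the centre of its underside
- spur_gear: flat spur gear, 25 mm across and 11 mm tall, lying loose in another bin; origin at the centre of its underside
- bevel_gear: bevel gear with a hub on top, 24 mm across and 14 mm tall, lying loose in another bin; origin at the centre of its underside
- tool_case: closed dark blue tool case, an obstacle, fixed: 194 mm along its x, 293 mm along its y, lid top about 125 mm above the desk, its handle raised over the middle to about 190 mm; it stands left of the carousel, keep the gripper clear of it; origin at the centre of its underside
- gear_housing: cast half shell of a gear housing, 72 x 122 x 18 mm, lying on the desk just beyond the index pointer, centre about 195 mm from the carousel's axis; origin at the centre of its underside
- oil_bottle: small oil bottle with a spout, 36 mm across, 102 mm tall, standing on the desk left of the carousel; origin at the centre of its underside
- screwdriver: screwdriver, 158 mm long along its y, 19 mm thick, lying on the desk left of the carousel; origin at the centre of its underside
- tweezers: fine steel tweezers, 124 mm long along their y, 8 mm high, lying near the screwdriver; origin at the centre of their underside

How it is judged:
By the outcome, as a careful person would: the job done as asked, in the order asked, and still so for the second after the job is handed in, with the robot touching nothing.
It also fails if it takes over 58 s, if anything falls off the work surface, if the arm or the gripper's body presses on something with over 40 N, if the wrist force passes 120 N, or if a joint passes its speed limit or range.

### The arm

A 7-joint arm with a two-finger parallel gripper is mounted at the origin on a cart in front of the work surface, level with it; the furniture and walls round the work are solid. World frame = base frame: x ahead of the robot, y to its left, z up, the work surface at z = 0. Lengths are in mm, angles in rad, forces in N, time in s.
With the tool pointing down it reaches from about 425 to 875 mm from the base axis. Payload 8.4 kg.
Tool frame: the origin (TCP) lies on the centre line of the jaws, within the pads' length; the fingertips stand 19 mm ahead of it and the grasp point (between the pads) is the TCP; z points along the fingers, y is the line along which they close (so a half turn about z gives the same grasp; the last joint's range is limited). The gripper opens to 87 mm and grips with 3 to 60 N. Pads are 19 mm wide; open, the fingers measure 117 mm over their backs; the gripper's body (75 mm by 190 mm) begins 51 mm behind the grasp point.
Start: joints at [1.148, 0.333, 0.04, 1.465, -0.013, 1.343, -0.059], TCP at [206.789, -616.2, 241.546] pointing down, gripper open.
Joint ranges: [-2.58, 2.58], [-0.38, 2.09], [-1.3, 1.39], [0.25, 2.4], [-1.5, 4.64], [0.08, 2.09], [-2.65, 2.65]. Speed limits (rad/s): [2.22, 2.22, 2.79, 2.79, 3.14, 3.14, 3.14].

### API

Orientations are given as a unit quaternion [w, x, y, z].
In Python, from rig import manip, vision, hand_in gives the robot as it stands.
- The arm moves only by the tool drive_tool, never from a script. Its argument "rows" is a list of rows, each a list of 2 entries, a list of its own where there are three numbers: the shift along the tool's x, y, z in m, then the turn, a rotation vector about the tool's x, y, z in rad. In form: [[[x, y, z], [rx, ry, rz]], ...]. A call has 1 to 5 rows; each row shifts and turns the commanded pose from where the row before left it, along the tool's axes as they then stand; what a row does not reach is not made up. A row lasts 1/12 s, in which the tool goes at most 41.7 mm and 7.16 degrees, less where a joint would pass 70% of its speed; a pose out of reach is approached as far as the arm can. A call with a gripper value outside its range is refused whole. "gripper" is the closure in counts, from 0 (fully open) to 255 (shut), set as the call begins (left out, the last holds). The fingers move at their own pace and stop on an object; "newtons" is the grip in N (left out, the last holds). Time passes only in rows, so rows that do not move let the fingers close. It gives the time, the measured TCP pose, the force, the opening and the grip force at its end, in the units of the state.
- manip.get_state(): the state, without advancing time (a new reading comes with each control period).
- vision.snapshot(name): name is "scene" or "top"; returns (picture, depth): 400x640x3 uint8, red, green, blue; 400x640 float32, mm along the optical axis (not along the pixel's ray), 0 where there is no reading.
- vision.camera_params(name): a dict with "mtx" (3x3 intrinsics, pixels), "R" (3x3) and "t" (3): a world point X has camera coordinates R X + t. Camera axes: x right, y down, z forward; pixel columns grow to the right and rows downward; lengths in mm; the calibration is good to about 2 mm. A picture is of the moment at which its call begins. camera_params takes no time and is no camera call.
- hand_in(): hands the job in; it is judged then, once.
The state is a dict: "time_s": time; "qpos": joint angles; "dq": joint speeds; "joint_efforts": joint torques, N m; "tcp_pos": TCP position; "ee_rot": TCP orientation; "force": force on the tool from outside, world axes, zero at the start; "torque": the same for the moment, N m; "finger_gap": finger opening in mm; "gripper_force": force on a finger pad.
Only numpy, scipy, OpenCV 4.12 (cv2) and the standard library are available. Lean on these libraries where they do the work, as an engineer would, in place of code of your own. Each camera call takes 0.05 s, during which the arm holds its last target. There are 200 camera calls.

## Working session

There is one attempt and no reset: what is moved stays moved. The work goes in short steps, Python scripts to look and compute and a tool call to move; the robot and the scene stay as the last step left them, time stands still between calls to the robot, and variables do not carry over. Pictures are saved under pics/ and viewed, at most 10 in all, crops included, and the job is handed in when it is done.

Besides the shell and the picture viewer there is one more tool, called after "Emit:" by a JSON object that holds its "api" and its "payload", one argument or row to a line. drive_tool: Moves the arm, as the interface text tells. Its arguments: {"type":"object","properties":{"rows":{"type":"array","items":{"type":"array"}},"gripper":{"type":"number"},"newtons":{"type":"number"}},"required":["rows"]}

```bash
mkdir -p pics
cat > h.py <<'E'
import numpy as np, cv2
from rig import manip, vision, hand_in
def ray(name,u,v,z):
    p=vision.camera_params(name);R=np.array(p["R"]);t=np.array(p["t"]).ravel()
    d=R.T@np.linalg.inv(p["mtx"])@[u,v,1];c=-R.T@t
    return c+d*(z-c[2])/d[2]
def pix(name,X):
    p=vision.camera_params(name);q=np.array(p["mtx"])@(np.array(p["R"])@np.array(X,float)+np.array(p["t"]).ravel());return q[:2]/q[2]
def cloud(name,D):
    p=vision.camera_params(name);R=np.array(p["R"]);t=np.array(p["t"]).ravel()
    v,u=np.indices(D.shape);P=np.stack([u,v,np.ones_like(u)],-1)@np.linalg.inv(p["mtx"]).T*D[...,None]
    return (P-t)@R
def snap(name,tag):
    I,D=vision.snapshot(name);cv2.imwrite(f"pics/{tag}.png",I[...,::-1]);np.savez(f"{tag}.npz",I=I,D=D);return I,D
E
python3 - <<'E'
from h import *
for n in("top","scene"):
    I,D=snap(n,n+"0");p=vision.camera_params(n);print(n,-np.array(p["R"]).T@np.array(p["t"]).ravel(),(D>0).mean())
print(manip.get_state())
E
```

```text
top [405.73689485 -78.99132203 940.79022053] 0.99598046875
scene [-124.14605872  231.21246643  895.79379989] 0.97981640625
{'time_s': 0.1, 'qpos': array([ 1.14782868,  0.33386802,  0.03986465,  1.46618664, -0.01343279,
        1.3432629 , -0.05847068]), 'dq': array([ 0.00097963, -0.00107339,  0.00072849,  0.00052201,  0.0015524 ,
        0.00014909, -0.00037504]), 'joint_efforts': array([ 4.78919814e-03, -6.57807755e+01,  1.34029951e+00, -4.04711616e+01,
       -5.96170826e-02,  4.08422761e-02,  6.35711626e-05]), 'tcp_pos': array([ 206.66144231, -615.86279468,  240.72822288]), 'ee_rot': array([-7.14230467e-04,  9.86923979e-01,  1.61184760e-01, -1.48939329e-04]), 'force': array([1.02921881, 0.17460079, 0.30304355]), 'torque': array([0.0034788 , 0.05948299, 0.01406561]), 'gripper_force': 0.0, 'finger_gap': 87.24885043145065}
```

View pics/top0.png

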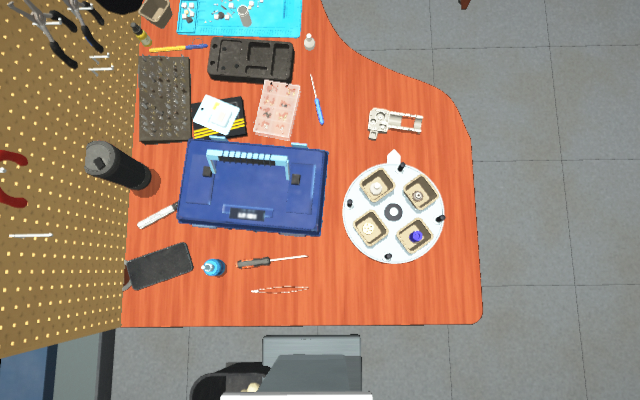

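View pics/scene0.png

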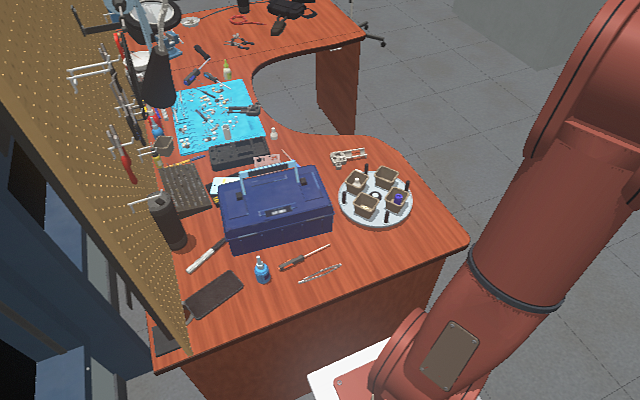

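The top view shows the carousel at about (393,212), with the pointer at (393,156), posts at (402,167), (441,218), (388,257) and (348,204), and bins at (377,186), (419,194), (414,237) and (370,229). I need a zoomed view to tell the parts apart.

Run:
```python
from h import *
for n in("top","scene"):
    f=np.load(n+"0.npz");I=f["I"];D=f["D"];C=cloud(n,D);np.save(n+"C.npy",C)
    x0,y0=(330,140) if n=="top" else (325,140)
    w,hh=(130,130) if n=="top" else (100,100)
    c=cv2.resize(I[y0:y0+hh,x0:x0+w],(520,520),interpolation=cv2.INTER_CUBIC)
    cv2.imwrite(f"pics/{n}_c.png",c[...,::-1])
I=np.load("top0.npz")["I"];C=np.load("topC.npy")
sub=np.zeros(I.shape[:2],bool);sub[150:270,335:455]=1
m=(sub&(I.max(2)<75)&(C[...,2]>50)).astype(np.uint8)
n,l,s,c=cv2.connectedComponentsWithStats(m)
P=[]
for i in range(1,n):
    if s[i,4]>8:
        w=ray("top",*c[i],60);P.append(w);print("dark",c[i],s[i,4],w,np.median(C[l==i],0))
for nm,(u,v) in dict(a=(377,186),b=(419,194),c=(414,237),d=(370,229)).items():
    print(nm,ray("top",u,v,60),"maxz inside",np.percentile(C[v-6:v+7,u-6:u+7,2],[50,90,99]),I[v-6:v+7,u-6:u+7].mean((0,1)))
    q=C[v-8:v+9,u-8:u+9].reshape(-1,3)
print(ray("top",393,152,6),ray("top",393,212,22),ray("top",395,122,10))
```

```text
dark [400.63636364 166.90909091] 11 [ 619.45050094 -227.57711478   60.        ] [ 618.10123062 -226.83761191   61.3798912 ]
dark [349.33333333 204.11111111] 9 [ 541.00245479 -117.24888895   60.        ] [ 540.40392258 -116.64866537   64.60585773]
dark [439.5        218.41666667] 12 [ 508.56826352 -303.5798111    60.        ] [ 508.14304116 -303.37115609   61.10583226]
a [ 578.87267691 -176.27753595   60.        ] maxz inside [41.77013919 66.67786226 71.27839289] [238.26035503 232.41420118 213.9112426 ]
b [ 560.57738392 -263.63315906   60.        ] maxz inside [27.77006184 35.60999439 40.47215983] [203.88757396 192.35502959 168.10650888]
c [ 470.66530579 -249.13207143   60.        ] maxz inside [54.65266047 64.89141513 67.19781301] [135.69230769 125.69230769 191.85207101]
d [ 488.25487211 -159.01205576   60.        ] maxz inside [26.17475635 33.9139676  37.04285636] [245.29585799 239.17751479 214.62721893]
[ 667.48010956 -220.82376017    6.        ] [ 528.26324632 -213.42425179   22.        ] [ 737.03149211 -227.38050814   10.        ]
```

View pics/top_c.png

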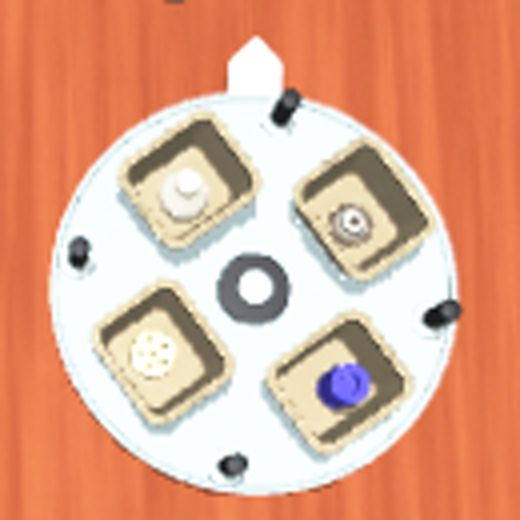

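View pics/scene_c.png

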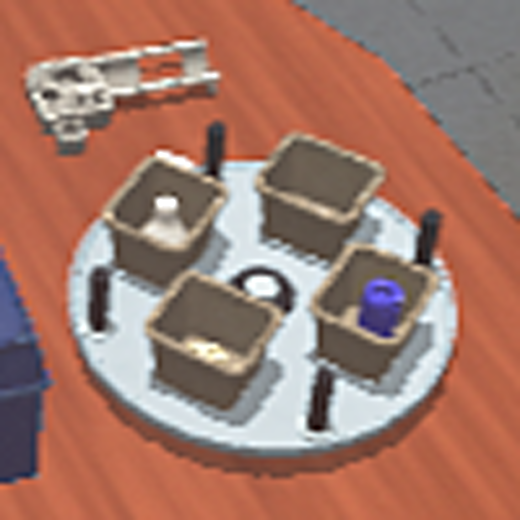

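The crops show the nose cap in the upper-left bin (crop (185,190), pixel ≈(376,187)), left of the pointer tip (crop (257,37)). The piston is blue and the two gears lie flat. Next I'll fit the axis, pointer direction and posts.

```bash
cat > m.py <<'E'
from h import *
def measure(tag,verbose=1):
    I,D=snap("top",tag);C=cloud("top",D);z=C[...,2]
    near=np.hypot(C[...,0]-528,C[...,1]+213)<150
    # disc
    m=(near&(z>17)&(z<28)).astype(np.uint8)
    cn=max(cv2.findContours(cv2.morphologyEx(m,cv2.MORPH_CLOSE,np.ones((9,9))),0,cv2.CHAIN_APPROX_NONE)[0],key=len)[:,0]
    W=np.array([ray("top",u,v,22)[:2] for u,v in cn])
    from scipy.optimize import least_squares
    s=least_squares(lambda p:np.hypot(*(W-p[:2]).T)-p[2],[528,-213,110],loss="soft_l1",f_scale=2).x
    print("disc",s.round(1))
    # hub ring
    ax=s[:2];r=np.hypot(C[...,0]-ax[0],C[...,1]-ax[1]);dark=I.max(2)<120
    q=np.argwhere((r<30)&dark);print("ring",ray("top",*q.mean(0)[::-1],22).round(1))
    a=np.arctan2(C[...,1]-ax[1],C[...,0]-ax[0])
    pm=((r>82)&(r<125)&(z>56)&(z<75)).astype(np.uint8)
    n,l,st,c=cv2.connectedComponentsWithStats(pm)
    for i in range(1,n):
        if st[i,4]>3:
            w=C[l==i].mean(0);d=w[:2]-ax;print("high",w.round(1),"n",st[i,4],"r",np.hypot(*d).round(1),"ang",np.degrees(np.arctan2(d[1],d[0])).round(1))
    rm=((r>30)&(r<105)&(z>59)&(z<71)&~dark).astype(np.uint8)
    cn,_=cv2.findContours(cv2.morphologyEx(rm,cv2.MORPH_CLOSE,np.ones((3,3))),cv2.RETR_EXTERNAL,cv2.CHAIN_APPROX_NONE)
    for k in cn:
        if cv2.contourArea(k)>200:
            (u,v),wh,_=cv2.minAreaRect(k);w=ray("top",u,v,66);d=w[:2]-ax
            print("bin",w.round(1),np.round(wh,1),"r",np.hypot(*d).round(1),"ang",np.degrees(np.arctan2(d[1],d[0])).round(2))
    return I,D,C,ax
if __name__=="__main__":
    import sys
    I,D,C,ax=measure(sys.argv[1])
    t=ray("top",394.2,149.2,6)[:2];d=t-ax;print("tip",t,np.hypot(*d),np.degrees(np.arctan2(d[1],d[0])))
    z=C[...,2];m=(I.min(2)>150)&(np.hypot(C[...,0]-ax[0],C[...,1]-ax[1])>113)&(np.hypot(C[...,0]-ax[0],C[...,1]-ax[1])<152)&(C[...,0]>ax[0]+60)
    q=np.argwhere(m);W=np.array([ray("top",u,v,6)[:2] for v,u in q])-ax
    print("tab",len(q),np.degrees(np.arctan2(*W.mean(0)[::-1])),np.hypot(*W.T).max())
    m=(I.min(2)>100)&(np.hypot(C[...,0]-ax[0]-195,C[...,1]-ax[1])<80)&(z>8);print("housing mid",C[m].min(0),C[m].max(0))
    cz=C[182:192,370:384].reshape(-1,3);print("cap top",cz[(cz[:,2]>62)].mean(0),(cz[:,2]>62).sum())
E
python3 m.py t1
python3 - <<'E'
from h import *
C=np.load("topC.npy");z=C[...,2];I=np.load("top0.npz")["I"]
m=(C[...,1]>-115)&(C[...,0]>350)&(C[...,0]<700)&(C[...,1]<100)&(z>40)
b=m&(I[...,2]>I[...,0].astype(int)+20)
print("case",np.percentile(C[b],[1,99],axis=0))
from scipy.spatial.transform import Rotation as R
q=manip.get_state()["ee_rot"];print(R.from_quat(np.r_[q[1:],q[0]]).as_matrix().round(3))
E
```

```text
disc [ 528.1 -212.6  109.3]
ring [ 528.5 -213.5   22. ]
high [ 622.4 -228.9   65.3] n 30 r 95.7 ang -9.8
high [ 600.9 -164.2   63.8] n 120 r 87.4 ang 33.6
high [ 577.8 -284.7   63.7] n 135 r 87.5 ang -55.4
high [ 545.1 -117.    66.5] n 28 r 97.1 ang 79.9
high [ 509.8 -306.6   65.7] n 31 r 95.7 ang -101.0
high [ 479.  -140.    64.7] n 106 r 87.7 ang 124.1
high [ 456.7 -263.1   64.4] n 125 r 87.4 ang -144.8
high [ 432.7 -194.1   66.1] n 30 r 97.1 ang 169.0
bin [ 474.3 -248.9   66. ] [27.8 30.9] r 64.9 ang -146.01
bin [ 491.1 -158.8   66. ] [31.2 27. ] r 65.3 ang 124.49
bin [ 564.6 -265.6   66. ] [31.  26.4] r 64.3 ang -55.37
bin [ 581.1 -175.6   66. ] [26.6 30.6] r 64.7 ang 34.96
tip [ 673.99709471 -223.77953736] 146.33044836000474 -4.365484040629154
tab 198 -5.8859506850628245 146.77274491500035
housing mid [ 645.83748949 -288.26030409    8.00999409] [ 770.30304847 -164.78272332   19.88524692]
cap top [ 578.5267165  -175.02807567   68.02872943] 26
case [[405.73689485 -78.99132203  84.33143052]
 [658.21385782  98.1679701  940.79022053]]
[[ 0.948  0.318 -0.   ]
 [ 0.318 -0.948  0.001]
 [-0.    -0.001 -1.   ]]
```

Emit:
{"api": "drive_tool", "payload": {
  "rows": [
    [[0.015,-0.007,0],[0,0,0]],
    [[0.03,-0.0133,0],[0,0,0]],
    [[0.03,-0.0133,0],[0,0,0]],
    [[0.03,-0.0133,0],[0,0,0]],
    [[0.03,-0.0133,0],[0,0,0]]
  ],
  "gripper": 255,
  "newtons": 10
}}

```text
time_s: 0.57
tcp_pos: [316.4, -514.9, 241.3]
ee_rot: [-0.0, 0.987, 0.161, -0.0]
force: [0.5, -1.1, 0.4]
finger_gap: 61.4
gripper_force: 0.0
```

Emit:
{"api": "drive_tool", "payload": {
  "rows": [
    [[0.03,-0.0133,0],[0,0,0]],
    [[0.03,-0.0133,0],[0,0,0]],
    [[0.03,-0.0133,0],[0,0,0]],
    [[0.03,-0.0133,0],[0,0,0]],
    [[0.03,-0.0133,0],[0,0,0]]
  ]
}}

```text
time_s: 0.98
tcp_pos: [437.5, -404.1, 241.4]
ee_rot: [-0.0, 0.987, 0.161, -0.0]
force: [-0.1, -0.2, -0.1]
finger_gap: 28.4
gripper_force: 0.0
```

Emit:
{"api": "drive_tool", "payload": {
  "rows": [
    [[0.03,-0.0133,0],[0,0,0]],
    [[0.03,-0.0133,0],[0,0,0]],
    [[0.03,-0.0133,0],[0,0,0]],
    [[0.02,-0.009,0],[0,0,0]],
    [[0,0,0],[0,0,0]]
  ]
}}

```text
time_s: 1.4
tcp_pos: [529.3, -318.4, 241.1]
ee_rot: [-0.001, 0.986, 0.165, 0.001]
force: [-0.2, 0.9, 0.0]
finger_gap: 1.8
gripper_force: 0.0
```

Emit:
{"api": "drive_tool", "payload": {
  "rows": [
    [[0,0,0],[0,0,0.1]],
    [[0,0,0],[0,0,0.1]],
    [[0,0,0],[0,0,0.1]],
    [[0,0,0],[0,0,0.1]],
    [[0,0,0],[0,0,0.1]]
  ]
}}

```text
time_s: 1.82
tcp_pos: [524.9, -324.4, 241.2]
ee_rot: [-0.0, 0.996, -0.091, -0.0]
force: [-1.0, -0.1, -0.3]
finger_gap: 0.5
gripper_force: 0.0
```

```bash
cat > s.py <<'E'
from h import *
from scipy.spatial.transform import Rotation as R
import sys
def tool():
    s=manip.get_state();q=s["ee_rot"];M=R.from_quat(np.r_[q[1:],q[0]]).as_matrix();return s,M
if __name__=="__main__":
    s,M=tool();print(s["time_s"],s["tcp_pos"].round(1),"yaw y",np.degrees(np.arctan2(M[1,1],M[0,1])).round(2),"z",M[:,2].round(4),s["force"].round(2),s["finger_gap"],s["qpos"].round(2))
    if len(sys.argv)>1:print("shift mm",(M.T@(np.array(eval(sys.argv[1]))-s["tcp_pos"])).round(1))
E
python3 s.py "[529.3,-320,150]"
python3 - <<'E'
from h import *
I=np.load("t1.npz")["I"];C=cloud("top",np.load("t1.npz")["D"]);ax=np.array([528.3,-213])
z=C[...,2]; r=np.hypot(C[...,0]-ax[0],C[...,1]-ax[1])
m=((I.min(2)>150)&(r>114)&(r<152)&(z<14)&(C[...,0]>600)).astype(np.uint8)
n,l,s,c=cv2.connectedComponentsWithStats(m)
for i in range(1,n):
    if s[i,4]>20:
        W=np.array([ray("top",u,v,6)[:2] for v,u in np.argwhere(l==i)])-ax
        a=np.degrees(np.arctan2(W[:,1],W[:,0]));print(s[i],np.degrees(np.arctan2(*W.mean(0)[::-1])),a.min(),a.max(),W.mean(0))
        for lo in range(114,150,5):
            k=(W[:,0]>=lo)&(W[:,0]<lo+5)
            if k.any():print(lo,W[k,1].min().round(1),W[k,1].max().round(1))
E
```

```text
1.8167 [ 524.9 -324.4  241.2] yaw y -100.41 z [-7.e-04  2.e-04 -1.e+00] [-1.05 -0.11 -0.29] 0.4615558476208062 [ 0.6   0.27 -0.14  1.54  0.04  1.33 -1.3 ]
shift mm [ 3.6 -5.2 91.2]
[383 149  18  15 159] -3.658516982053208 -11.109995744016063 7.811352687552516 [127.18269674  -8.13207309]
114 -22.8 6.5
119 -23.0 6.4
124 -23.2 6.2
129 -23.3 6.1
134 -21.2 3.6
139 -16.9 -1.0
144 -10.3 -8.1
```

Emit:
{"api": "drive_tool", "payload": {
  "rows": [
    [[0.0036,-0.0052,0.02],[0,0,0]],
    [[0,0,0.025],[0,0,0]],
    [[0,0,0.025],[0,0,0]],
    [[0,0,0.021],[0,0,0]],
    [[0,0,0],[0,0,0]]
  ]
}}

```text
time_s: 2.23
tcp_pos: [527.0, -318.7, 145.6]
ee_rot: [-0.001, 0.996, -0.088, -0.004]
force: [-0.7, 0.3, -0.5]
finger_gap: 0.5
gripper_force: 0.0
```

```bash
python3 s.py "[529.3,-320,61]"
python3 - <<'E'
from h import *
I,D=snap("scene","s2")
p=[pix("scene",X) for X in([510.6,-308.4,68],[529.3,-320,131],[528.3,-213,22])]
print(np.round(p,1))
J=cv2.resize(I[100:280,290:470],(540,540),interpolation=cv2.INTER_CUBIC)
for q in p: cv2.circle(J,tuple(int(round(v)) for v in ((q-[290,100])*3)),4,(255,0,0),1)
cv2.imwrite("pics/s2c.png",J[...,::-1])
E
```

```text
2.2333 [ 527.  -318.7  145.6] yaw y -100.11 z [-0.0068  0.0035 -1.    ] [-0.66  0.33 -0.47] 0.526903413745359 [ 0.59  0.34 -0.15  1.66  0.05  1.16 -1.32]
shift mm [ 3.1  1.1 84.6]
[[408.3 181.3]
 [411.7 160.4]
 [375.2 197.4]]
```

View pics/s2c.png

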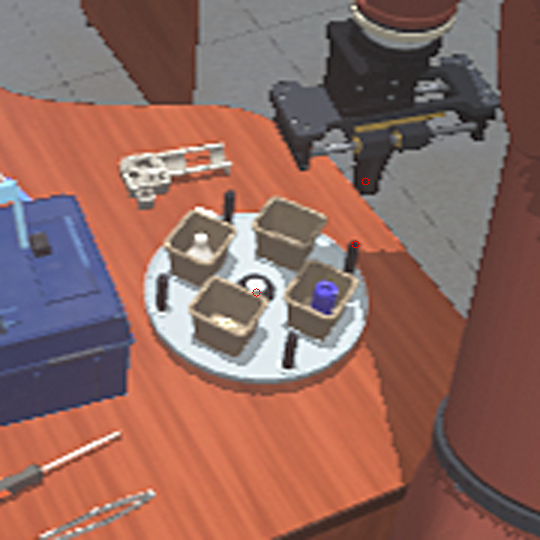

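The predicted post-top and fingertip marks land on the post (crop (354,244)) and on the fingertips (365,181), so the estimates hold. I'll descend beside the post.

Emit:
{"api": "drive_tool", "payload": {
  "rows": [
    [[0.001,0,0.018],[0,0,0]],
    [[0,0,0.022],[0,0,0]],
    [[0,0,0.022],[0,0,0]],
    [[0,0,0.018],[0,0,0]],
    [[0,0,0.005],[0,0,0]]
  ]
}}

```text
time_s: 2.7
tcp_pos: [530.0, -319.7, 64.4]
ee_rot: [-0.0, 0.996, -0.088, -0.001]
force: [-0.5, 0.5, -0.1]
finger_gap: 0.5
gripper_force: 0.0
```

Emit:
{"api": "drive_tool", "payload": {
  "rows": [
    [[0,0,0],[0,0,0]],
    [[0,0,0],[0,0,0]]
  ]
}}

```text
time_s: 2.87
tcp_pos: [531.6, -320.3, 67.2]
ee_rot: [0.0, 0.996, -0.088, 0.001]
force: [-0.1, -1.0, 1.0]
finger_gap: 0.7
gripper_force: 0.0
```

```bash
python3 s.py "[529.3,-320,61]"
```

```text
2.8667 [ 531.6 -320.3   67.2] yaw y -100.11 z [ 1.5e-03 -8.0e-04 -1.0e+00] [-0.12 -0.96  0.95] 0.7016147118981625 [ 0.59  0.42 -0.14  1.72  0.07  1.   -1.33]
shift mm [-2.4  0.1  6.2]
```

Emit:
{"api": "drive_tool", "payload": {
  "rows": [
    [[0,0,0.003],[0,0,0]],
    [[-0.0015,0,0.001],[0,0,0]],
    [[-0.002,0,0],[0,0,0]],
    [[-0.002,0,0],[0,0,0]],
    [[-0.0015,0,0],[0,0,0]]
  ]
}}

```text
time_s: 3.28
tcp_pos: [523.9, -318.6, 62.1]
ee_rot: [0.0, 0.996, -0.088, 0.0]
force: [0.6, -0.3, -0.1]
finger_gap: 0.7
gripper_force: 0.2
```

Emit:
{"api": "drive_tool", "payload": {
  "rows": [
    [[-0.00126,0.00018,0],[0,0,0.012]],
    [[-0.0021,0.00029,0],[0,0,0.02]],
    [[-0.00263,0.00035,0],[0,0,0.025]],
    [[-0.00263,0.00035,0],[0,0,0.025]],
    [[-0.00263,0.00035,0],[0,0,0.025]]
  ]
}}

```text
time_s: 3.7
tcp_pos: [512.3, -317.5, 61.5]
ee_rot: [-0.0, 0.99, -0.143, -0.0]
force: [0.4, -0.8, 0.3]
finger_gap: 0.8
gripper_force: 0.3
```

Emit:
{"api": "drive_tool", "payload": {
  "rows": [
    [[-0.00263,0.00035,0],[0,0,0.025]],
    [[-0.00263,0.00035,0],[0,0,0.025]],
    [[-0.00263,0.00035,0],[0,0,0.025]],
    [[-0.00263,0.00035,0],[0,0,0.025]],
    [[-0.00263,0.00035,0],[0,0,0.025]]
  ]
}}

```text
time_s: 4.12
tcp_pos: [499.4, -314.8, 61.5]
ee_rot: [-0.0, 0.979, -0.204, -0.0]
force: [0.8, -0.4, 0.2]
finger_gap: 0.6
gripper_force: 0.3
```

Emit:
{"api": "drive_tool", "payload": {
  "rows": [
    [[-0.00263,0.00035,0],[0,0,0.025]],
    [[-0.00263,0.00035,0],[0,0,0.025]],
    [[-0.00263,0.00035,0],[0,0,0.025]],
    [[-0.00263,0.00035,0],[0,0,0.025]],
    [[-0.00263,0.00035,0],[0,0,0.025]]
  ]
}}

```text
time_s: 4.53
tcp_pos: [486.8, -310.6, 61.6]
ee_rot: [-0.0, 0.964, -0.265, -0.0]
force: [0.8, -0.3, -0.2]
finger_gap: 0.6
gripper_force: 0.3
```

Emit:
{"api": "drive_tool", "payload": {
  "rows": [
    [[-0.00263,0.00035,0],[0,0,0.025]],
    [[-0.00263,0.00035,0],[0,0,0.025]],
    [[-0.0021,0.00029,0],[0,0,0.02]],
    [[-0.00126,0.00018,0],[0,0,0.012]],
    [[-0.0006,0.0001,0],[0,0,0.006]]
  ]
}}

```text
time_s: 4.95
tcp_pos: [478.4, -306.8, 61.6]
ee_rot: [0.0, 0.952, -0.306, -0.0]
force: [0.8, -0.9, -0.4]
finger_gap: 0.5
gripper_force: 0.3
```

```bash
python3 s.py
python3 - <<'E'
from m import *
measure("t3")
E
```

```text
4.95 [ 478.4 -306.8   61.6] yaw y -125.66 z [-1.e-04 -0.e+00 -1.e+00] [ 0.83 -0.88 -0.43] 0.5095787100253252 [ 0.55  0.33 -0.07  1.86  0.03  0.95 -1.72]
disc [ 528.5 -207.3  106. ]
ring [ 528.5 -218.    22. ]
high [ 615.3 -204.3   64. ] n 122 r 86.9 ang 1.9
high [ 603.4 -270.9   65. ] n 34 r 98.3 ang -40.4
high [ 586.6 -135.5   65.2] n 28 r 92.4 ang 51.0
high [ 557.4 -298.1   64.1] n 52 r 95.3 ang -72.4
high [ 517.  -124.    65.1] n 90 r 84.0 ang 97.8
high [ 441.9 -226.3   64.4] n 119 r 88.7 ang -167.6
high [ 451.5 -152.3   66.3] n 27 r 94.6 ang 144.5
bin [ 463.4 -220.3   66. ] [27.4 31.5] r 66.4 ang -168.71
bin [ 519.5 -147.9   66. ] [30.7 27. ] r 60.0 ang 98.58
bin [ 592.1 -204.2   66. ] [26.6 30.4] r 63.6 ang 2.78
```

Emit:
{"api": "drive_tool", "payload": {
  "rows": [
    [[-0.00126,0.00018,0],[0,0,0.012]],
    [[-0.0021,0.00029,0],[0,0,0.02]],
    [[-0.0026,0.00035,0],[0,0,0.025]],
    [[-0.0026,0.00035,0],[0,0,0.025]],
    [[-0.0026,0.00035,0],[0,0,0.025]]
  ]
}}

```text
time_s: 5.42
tcp_pos: [468.7, -300.9, 61.5]
ee_rot: [-0.0, 0.934, -0.357, -0.0]
force: [1.1, -0.1, -0.3]
finger_gap: 0.5
gripper_force: 0.3
```

Emit:
{"api": "drive_tool", "payload": {
  "rows": [
    [[-0.0026,0.00035,0],[0,0,0.025]],
    [[-0.0021,0.00029,0],[0,0,0.02]],
    [[-0.00158,0.00022,0],[0,0,0.015]],
    [[-0.00084,0.00012,0],[0,0,0.008]],
    [[0,0,0],[0,0,0]]
  ]
}}

```text
time_s: 5.83
tcp_pos: [462.8, -296.8, 61.6]
ee_rot: [0.0, 0.922, -0.388, -0.0]
force: [-0.1, 0.9, 0.2]
finger_gap: 0.3
gripper_force: 0.0
```

```bash
python3 s.py; sed -i 's/ax=s\[:2\];r=/ax=np.array([528.3,-213.]);r=/' m.py
python3 - <<'E'
from m import *
measure("t4")
E
```

```text
5.8333 [ 462.8 -296.8   61.6] yaw y -135.65 z [-2.e-04  0.e+00 -1.e+00] [-0.14  0.87  0.16] 0.3365012940915292 [ 0.53  0.3  -0.04  1.9   0.02  0.94 -1.89]
disc [ 529.  -209.4  107.2]
ring [ 528.5 -215.6   22. ]
high [ 615.4 -218.    63.6] n 135 r 87.2 ang -3.3
high [ 598.8 -147.3   65.3] n 28 r 96.4 ang 43.0
high [ 592.6 -283.4   65.5] n 31 r 95.3 ang -47.6
high [ 532.7 -125.3   64.4] n 118 r 87.8 ang 87.1
high [ 542.6 -301.7   63.6] n 50 r 89.8 ang -80.8
high [ 462.7 -140.2   66.2] n 29 r 98.0 ang 132.0
high [ 440.3 -209.1   65. ] n 106 r 88.1 ang 177.5
high [ 448.7 -294.2   67.7] n 7 r 113.7 ang -134.5
bin [ 463.5 -208.9   66. ] [27. 30.] r 64.9 ang 176.38
bin [ 531.5 -147.3   66. ] [30. 26.] r 65.8 ang 87.2
bin [ 592.1 -215.8   66. ] [26. 30.] r 63.9 ang -2.54
```

Emit:
{"api": "drive_tool", "payload": {
  "rows": [
    [[-0.0006,0.0001,0],[0,0,0.006]],
    [[-0.00085,0.0001,0],[0,0,0.008]],
    [[-0.0006,0.0001,0],[0,0,0.006]],
    [[0,0,0],[0,0,0]],
    [[0,0,0],[0,0,0]]
  ]
}}

```text
time_s: 6.3
tcp_pos: [461.3, -295.7, 61.5]
ee_rot: [-0.0, 0.918, -0.397, -0.0]
force: [-0.2, -1.6, -0.1]
finger_gap: 0.5
gripper_force: 0.0
```

Emit:
{"api": "drive_tool", "payload": {
  "rows": [
    [[0.002,0.002,0],[0,0,0]],
    [[0.003,0.003,0],[0,0,0]],
    [[0.002,0.004,0],[0,0,0]],
    [[0,0.005,-0.003],[0,0,0]],
    [[0,0.004,-0.008],[0,0,0]]
  ]
}}

```text
time_s: 6.72
tcp_pos: [451.8, -313.5, 71.9]
ee_rot: [-0.0, 0.918, -0.397, -0.001]
force: [-0.1, 0.3, 0.4]
finger_gap: 0.4
gripper_force: 0.0
```

Emit:
{"api": "drive_tool", "payload": {
  "rows": [
    [[0,0,-0.015],[0,0,0]],
    [[0,0,-0.025],[0,0,0]],
    [[0,0,-0.025],[0,0,0]],
    [[0,0,-0.015],[0,0,0]],
    [[0,0,0],[0,0,0]]
  ]
}}

```text
time_s: 7.13
tcp_pos: [454.5, -314.6, 157.1]
ee_rot: [0.0, 0.918, -0.397, 0.003]
force: [0.4, 0.0, -0.0]
finger_gap: 0.7
gripper_force: 0.0
```

```bash
python3 s.py
python3 - <<'E'
from m import *
I,D,C,ax=measure("t5")
z=C[...,2];r=np.hypot(C[...,0]-ax[0],C[...,1]-ax[1])
m=(I.min(2)>150)&(r>114)&(r<152)&(z<14)&(C[...,0]>600)&(abs(C[...,1]+222)<25)
W=np.array([ray("top",u,v,6)[:2] for v,u in np.argwhere(m)])-ax;print("tab",len(W),np.degrees(np.arctan2(*W.mean(0)[::-1])))
k=(r>50)&(r<85)&(z>62)&(abs(C[...,1]+217)<20)&(abs(C[...,0]-593)<16);print("cap",C[k].mean(0),k.sum())
J=cv2.resize(I[140:270,330:460],(520,520),interpolation=cv2.INTER_CUBIC);cv2.imwrite("pics/t5c.png",J[...,::-1])
E
```

```text
7.1333 [ 454.5 -314.6  157.1] yaw y -136.8 z [ 0.0054 -0.0032 -1.    ] [ 0.43  0.04 -0.02] 0.658263756783649 [ 0.55  0.2  -0.03  1.82  0.01  1.12 -1.87]
disc [ 528.1 -210.8  108.2]
ring [ 528.6 -214.1   22. ]
high [ 615.5 -219.9   63.6] n 121 r 87.5 ang -4.5
high [ 600.4 -148.3   65.6] n 30 r 96.9 ang 41.9
high [ 591.3 -284.4   64.7] n 31 r 95.3 ang -48.6
high [ 534.4 -125.    64.5] n 104 r 88.2 ang 86.0
high [ 495.6 -296.8   63.6] n 12 r 90.0 ang -111.3
high [ 464.  -139.    66.6] n 28 r 98.0 ang 131.0
high [ 454.7 -275.1   65.2] n 33 r 96.3 ang -139.8
high [ 440.9 -207.5   64.1] n 114 r 87.6 ang 176.4
bin [ 462.5 -207.8   66. ] [28. 31.] r 66.0 ang 175.52
bin [ 531.5 -148.3   66. ] [30. 27.] r 64.8 ang 87.16
bin [ 592.1 -215.8   66. ] [26. 30.] r 63.9 ang -2.54
tab 162 -3.8240142610919863
cap [ 590.842144   -213.79510019   67.94884089] 27
```

View pics/t5c.png

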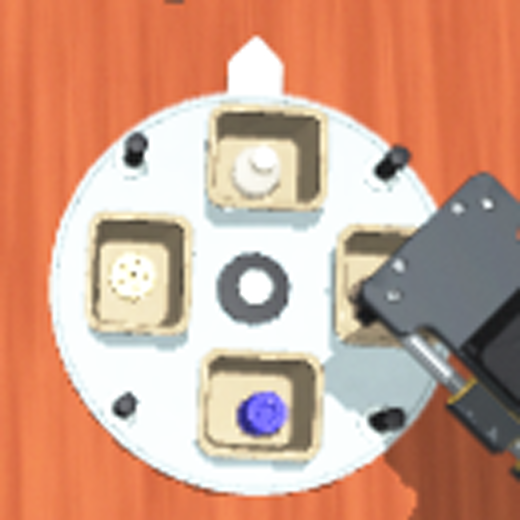

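The bins are now square to the pointer: cap bin at crop (265,158), tab at (257,70), cap top near (262,160). The angular error is within about 0.5°. I'll move over the cap.

```bash
python3 - <<'E'
from h import *
I=np.load("t5.npz")["I"];C=cloud("top",np.load("t5.npz")["D"])
k=(C[...,2]>64)&(abs(C[...,1]+215)<12)&(abs(C[...,0]-592)<14)
v,u=np.argwhere(k).mean(0);print(u,v,k.sum(),ray("top",u,v,68))
E
python3 s.py "[591,-214,157]"
```

```text
395.2307692307692 179.30769230769232 26 [ 591.04511838 -213.89305008   68.        ]
7.1833 [ 453.8 -314.1  155.1] yaw y -136.79 z [ 0.0035 -0.0021 -1.    ] [ 0.4  -1.61 -0.19] 0.4729262799288275 [ 0.55  0.2  -0.03  1.82  0.01  1.12 -1.87]
shift mm [  21.  -168.5   -1.7]
```

Emit:
{"api": "drive_tool", "payload": {
  "rows": [
    [[0.001,-0.008,0],[0,0,0]],
    [[0.003,-0.021,0],[0,0,0]],
    [[0.003,-0.026,0],[0,0,0]],
    [[0.003,-0.026,0],[0,0,0]],
    [[0.003,-0.026,0],[0,0,0]]
  ]
}}

```text
time_s: 7.6
tcp_pos: [540.4, -247.9, 151.3]
ee_rot: [-0.0, 0.918, -0.397, -0.001]
force: [1.0, -0.5, -0.3]
finger_gap: 0.4
gripper_force: 0.0
```

Emit:
{"api": "drive_tool", "payload": {
  "rows": [
    [[0.003,-0.026,0],[0,0,0]],
    [[0.003,-0.021,0],[0,0,0]],
    [[0.002,-0.0145,0],[0,0,0]],
    [[0,0,0],[0,0,0]],
    [[0,0,0],[0,0,0]]
  ]
}}

```text
time_s: 8.02
tcp_pos: [590.0, -212.4, 151.4]
ee_rot: [0.0, 0.918, -0.396, -0.001]
force: [-0.5, -0.5, -0.2]
finger_gap: 0.3
gripper_force: 0.0
```

Emit:
{"api": "drive_tool", "payload": {
  "rows": [
    [[0,0,0],[0,0,0]],
    [[0,0,0],[0,0,0]],
    [[0,0,0],[0,0,0]]
  ]
}}

```text
time_s: 8.27
tcp_pos: [589.4, -214.2, 152.6]
ee_rot: [0.0, 0.918, -0.398, -0.0]
force: [-0.3, -0.1, 0.1]
finger_gap: 0.3
gripper_force: 0.0
```

```bash
python3 s.py "[591,-214,113]"
```

```text
8.2667 [ 589.4 -214.2  152.6] yaw y -136.87 z [-4.e-04 -4.e-04 -1.e+00] [-0.28 -0.1   0.08] 0.3265609624670165 [ 0.36  0.35 -0.1   1.63  0.04  1.17 -2.14]
shift mm [ 1.  -1.3 39.6]
```

Emit:
{"api": "drive_tool", "payload": {
  "rows": [
    [[0.001,-0.0013,0.006],[0,0,0]],
    [[0,0,0.01],[0,0,0]],
    [[0,0,0.01],[0,0,0]],
    [[0,0,0.008],[0,0,0]],
    [[0,0,0.005],[0,0,0]]
  ]
}}

```text
time_s: 8.68
tcp_pos: [590.9, -212.6, 111.4]
ee_rot: [0.0, 0.918, -0.397, -0.001]
force: [-0.5, 0.7, -0.8]
finger_gap: 0.6
gripper_force: 0.0
```

Emit:
{"api": "drive_tool", "payload": {
  "rows": [
    [[0,0,0],[0,0,0]],
    [[0,0,0],[0,0,0]],
    [[0,0,0],[0,0,0]],
    [[0,0,0],[0,0,0]],
    [[0,0,0],[0,0,0]]
  ]
}}

```text
time_s: 9.1
tcp_pos: [592.2, -212.9, 114.1]
ee_rot: [-0.0, 0.918, -0.397, 0.0]
force: [0.4, -0.2, 0.4]
finger_gap: 0.8
gripper_force: 0.0
```

```bash
python3 s.py "[591,-214,113]"
python3 - <<'E'
from h import *
I,D=snap("scene","s6");print(pix("scene",[591,-214,69]),pix("scene",[591,-214,94]))
cv2.imwrite("pics/s6c.png",cv2.resize(I[130:230,325:425],(600,600),interpolation=cv2.INTER_CUBIC)[...,::-1])
E
```

```text
9.1 [ 592.2 -212.9  114.1] yaw y -136.76 z [ 8.e-04 -2.e-04 -1.e+00] [ 0.36 -0.21  0.38] 0.7548600707536215 [ 0.36  0.39 -0.1   1.66  0.04  1.09 -2.15]
shift mm [-0.   1.6  1.1]
[366.96944502 172.50140144] [367.61463403 166.4662133 ]
```

View pics/s6c.png

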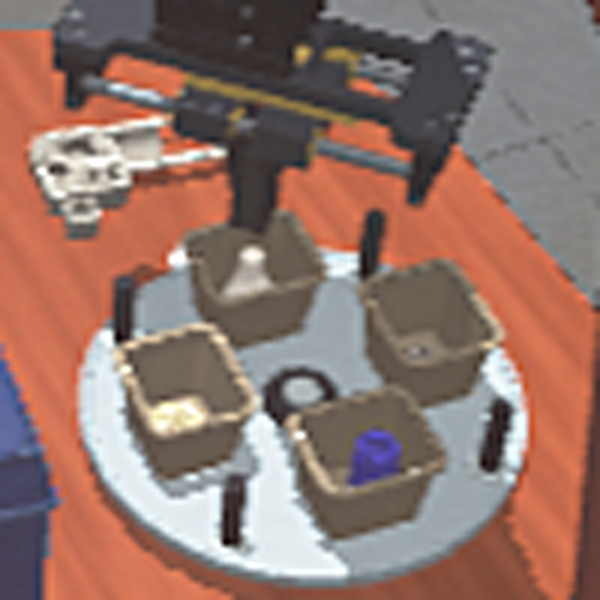

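The fingertips (crop (253,228)) are just above the upright cap's top (252,250), which matches the prediction. I'll trim by 1 mm and hold for over two seconds.

Emit:
{"api": "drive_tool", "payload": {
  "rows": [
    [[0,0.001,0],[0,0,0]],
    [[0,0,0],[0,0,0]],
    [[0,0,0],[0,0,0]],
    [[0,0,0],[0,0,0]],
    [[0,0,0],[0,0,0]]
  ]
}}

```text
time_s: 9.57
tcp_pos: [591.1, -213.5, 113.6]
ee_rot: [-0.0, 0.918, -0.397, -0.0]
force: [0.9, -0.2, -0.2]
finger_gap: 0.5
gripper_force: 0.0
```

Emit:
{"api": "drive_tool", "payload": {
  "rows": [
    [[0,0,0],[0,0,0]],
    [[0,0,0],[0,0,0]],
    [[0,0,0],[0,0,0]],
    [[0,0,0],[0,0,0]],
    [[0,0,0],[0,0,0]]
  ]
}}

```text
time_s: 9.98
tcp_pos: [591.2, -213.5, 113.6]
ee_rot: [-0.0, 0.918, -0.397, -0.0]
force: [0.2, -0.6, 0.1]
finger_gap: 0.9
gripper_force: 0.0
```

Emit:
{"api": "drive_tool", "payload": {
  "rows": [
    [[0,0,0],[0,0,0]],
    [[0,0,0],[0,0,0]],
    [[0,0,0],[0,0,0]],
    [[0,0,0],[0,0,0]],
    [[0,0,0],[0,0,0]]
  ]
}}

```text
time_s: 10.4
tcp_pos: [591.1, -213.5, 113.6]
ee_rot: [-0.0, 0.918, -0.397, -0.0]
force: [-0.1, -0.4, -1.1]
finger_gap: 0.2
gripper_force: 0.0
```

Emit:
{"api": "drive_tool", "payload": {
  "rows": [
    [[0,0,0],[0,0,0]],
    [[0,0,0],[0,0,0]],
    [[0,0,0],[0,0,0]],
    [[0,0,0],[0,0,0]],
    [[0,0,0],[0,0,0]]
  ]
}}

```text
time_s: 10.82
tcp_pos: [591.1, -213.5, 113.5]
ee_rot: [-0.0, 0.918, -0.397, -0.0]
force: [-1.2, -0.2, 0.1]
finger_gap: 1.0
gripper_force: 0.0
```

Emit:
{"api": "drive_tool", "payload": {
  "rows": [
    [[0,0,0],[0,0,0]],
    [[0,0,0],[0,0,0]],
    [[0,0,0],[0,0,0]],
    [[0,0,0],[0,0,0]],
    [[0,0,0],[0,0,0]]
  ]
}}

```text
time_s: 11.23
tcp_pos: [591.2, -213.5, 113.6]
ee_rot: [-0.0, 0.918, -0.397, 0.0]
force: [-0.7, -0.5, -0.9]
finger_gap: 0.7
gripper_force: 0.0
```

Emit:
{"api": "drive_tool", "payload": {
  "rows": [
    [[0,0,0],[0,0,0]],
    [[0,0,0],[0,0,0]],
    [[0,0,0],[0,0,0]],
    [[0,0,0],[0,0,0]],
    [[0,0,0],[0,0,0]]
  ]
}}

```text
time_s: 11.65
tcp_pos: [591.1, -213.6, 113.6]
ee_rot: [-0.0, 0.918, -0.397, -0.0]
force: [-0.3, 0.5, -0.1]
finger_gap: 0.3
gripper_force: 0.0
```

Emit:
{"api": "drive_tool", "payload": {
  "rows": [
    [[0,0,0],[0,0,0]],
    [[0,0,0],[0,0,0]],
    [[0,0,0],[0,0,0]],
    [[0,0,0],[0,0,0]],
    [[0,0,0],[0,0,0]]
  ]
}}

```text
time_s: 12.07
tcp_pos: [591.2, -213.5, 113.6]
ee_rot: [-0.0, 0.918, -0.397, 0.0]
force: [-0.1, 0.4, 1.6]
finger_gap: 0.6
gripper_force: 0.0
```

```bash
python3 s.py && python3 -c "
from rig import hand_in
print(hand_in())"
```

```text
12.0667 [ 591.2 -213.5  113.6] yaw y -136.77 z [ 0.e+00  1.e-04 -1.e+00] [-0.13  0.38  1.57] 0.6031236946181303 [ 0.36  0.39 -0.1   1.66  0.04  1.09 -2.14]
the job is handed in; nothing more can be done
None
```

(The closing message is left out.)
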